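Roll the ball out of the sorting tray, keep the caps, set the tray on its riser

TASK

A wooden ball has got in among the bottle caps in the metal sorting tray. Lift the tray, bring its low lip just above the white bowl and tip it lip-down to about 30 degrees, holding that for a second so that the ball rolls into the bowl while the flat caps stay in the tray (never tip it beyond 45 degrees). Bring it back level and set it centred and lengthwise on the dark wooden riser, without shoving the bowl or riser about, and leave the other things on the table alone.

Things in the scene. Friction and masses are not known exactly. Their poses are not given: they have to be found in the camera images.
- tray: Open aluminium sorting tray, 140 long (x) x 58 wide (y) x 30 high, walls and floor 4 thick, about 0.2 kg. Origin: centre of the underside. Walls on both long sides and at the -x end; the +x end has only a low sloping lip. Balances when grasped across its width at the middle of its length.
- tray_lip (a point): Top edge of the tray's lip, in the tray's frame at x = +70, y = 0, z = 12 mm. Over the last 25 mm before it the inside floor slopes up at 18 degrees, so that the ball rolls out only when the +x end is tipped down by clearly more than 18 degrees.
- ball: Wooden ball, 30 diameter, starting in the tray between the caps and the lip (its origin turns as it rolls).
- ball_center (a point): Centre of the ball.
- cap1: Grey bottle cap lying flat in the tray by the end wall, 30 dia x 14 high; origin at the centre of its underside.
- cap2: A second, like cap1, lying in the tray between cap1 and the ball.
- bowl: White ceramic bowl, 160 across the rim, 70 high, wall 5; origin at the centre of its underside, open at the top. Stands to the left or the right of the tray.
- riser: Dark wooden block, 100 long (x) x 46 wide (y) x 40 high, narrower and shorter than the tray, on the other side of the tray from the bowl; origin at the centre of its underside.
- glue_bottle: Bystander to leave alone: white bottle with red cap, 62 dia x 150 tall mm.
- paint_bottle: Bystander to leave alone: small blue bottle with black cap, 40 dia x 85 tall mm.
- mug: Bystander to leave alone: black mug, 84 dia x 85 tall mm.
- pine_cone: Bystander to leave alone: brown pine cone, 58 dia x 56 tall mm.
- paint_tube: Bystander to leave alone: lying white paint tube, 90 long x 30 wide x 16 high mm.
- brush: Bystander to leave alone: wide flat paint brush lying down, 180 long mm.
- glue_stick: Bystander to leave alone: yellow glue stick standing, 28 dia x 90 tall mm.
Mind the look-alikes: they are no part of the job. Of the things that look like the bowl, the middle-sized one is meant.

How it is judged:
By the outcome, as a careful person would: the job done as asked, in the order asked, and still so for the second after the job is handed in, with the robot touching nothing.
It also fails if it takes over 58 s, if anything falls off the work surface, if the arm or the gripper's body presses on something with over 40 N, if the wrist force passes 120 N, or if a joint passes its speed limit or range.

ROBOT

A 7-joint arm with a two-finger parallel gripper is mounted at the origin on the work surface. World frame = base frame: x ahead of the robot, y to its left, z up, the work surface at z = 0. Lengths are in m, angles in rad, forces in N, time in s.
With the tool pointing down it reaches from about 0.4 to 0.9 m from the base axis. Payload 5.6 kg.
Tool frame: the origin (TCP) lies midway between the tips of the shut fingers; the grasp point (between the pads) lies 19 mm behind it; z points along the fingers, y is the line along which they close (so a half turn about z gives the same grasp; the last joint's range is limited). The gripper opens to 92 mm and grips with 3 to 60 N. Pads are 20 mm wide; open, the fingers measure 128 mm over their backs; the gripper's body (75 mm by 189 mm) begins 69 mm behind the grasp point.
Start: joints at [-1.28, 0.468, -0.012, 1.603, 0.006, 1.071, -0.056], TCP at [0.213, 0.614, 0.215] pointing down, gripper open.
Joint ranges: [-2.53, 2.53], [-0.31, 2.02], [-1.57, 1.55], [0.28, 2.44], [-1.29, 4.43], [0.15, 1.84], [-2.92, 2.92]. Speed limits (rad/s): [2.57, 2.57, 3.14, 3.14, 3.14, 3.14, 3.14].

INTERFACE

Orientations are given as a rotation vector (axis times angle).
In Python, from rig import manip, eyes, hand_in gives the robot as it stands.
- The arm moves only by the shell command python3 -m crank 'ROWS' [OPENING] [FORCE]. ROWS is JSON, one flat list of numbers, 6 for each row, row after row: the shift along the tool's x, y, z each as a share of 100 mm, from -1 to 1, then the turn, a rotation vector about the tool's x, y, z each as a share of 180 degrees, from -1 to 1. A call has 1 to 10 rows; each row is the pose to reach, as a shift and turn from the pose commanded when the call began, along the tool's axes at that moment, turning the shorter way round; what a row does not reach only later rows make up. A row lasts 1/8 s, in which the tool goes at most 62.5 mm and 10.7 degrees, less where a joint would pass 70% of its speed; a pose out of reach is approached as far as the arm can. A call with a number of a shift or a turn outside -1 to 1 is refused whole. A call with a gripper value outside its range is refused whole. OPENING is the opening, from -1 (shut) to 1 (fully open), set as the call begins (- or left out, the last holds). The fingers move at their own pace and stop on an object; FORCE is the grip in N (left out, the last holds). Time passes only in rows, so rows that repeat a pose let the fingers close. It gives the time, the measured TCP pose, the force, the opening and the grip force at its end, in the units of the state.
- manip.sense(): the state, without advancing time (a new reading comes with each control period).
- eyes.grab_frame(name): name is "scene" or "top"; returns the picture (400x640x3 uint8, blue, green, red); there is no depth.
- eyes.camera_info(name): a dict with "K" (3x3 intrinsics, pixels), "k1" (the pictures are not rectified: a ray, as slopes to the right and down, at radius r is drawn at 1 + k1 r^2 times it, then the intrinsics apply), "R" (3x3) and "t" (3): a world point X has camera coordinates R X + t. Camera axes: x right, y down, z forward; pixel columns grow to the right and rows downward; lengths in m; the calibration is good to about 2 mm. A picture is of the moment at which its call begins. camera_info takes no time and is no camera call.
- hand_in(): hands the job in; it is judged then, once.
The state is a dict: "t": time; "joint_pos": joint angles; "joint_vel": joint speeds; "tau": joint torques, N m; "eef_pos": TCP position; "tool_rot": TCP orientation; "force": force on the tool from outside, world axes, zero at the start; "torque": the same for the moment, N m; "grip_width": opening from 0.0 (shut) to 1.0 (fully open); "grip_force": force on a finger pad.
Only numpy, scipy, OpenCV 4.12 (cv2) and the standard library are available. Lean on these libraries where they do the work, as an engineer would, in place of code of your own. Each camera call takes 0.05 s, during which the arm holds its last target. There are 200 camera calls.

## Working session

There is one attempt and no reset: what is moved stays moved. The work goes in short steps, Python scripts to look and compute and a shell command to move; the robot and the scene stay as the last step left them, time stands still between calls to the robot, and variables do not carry over. Pictures are saved under pics/ and viewed, at most 10 in all, crops included, and the job is handed in when it is done.

```bash
ls; mkdir -p pics; cat > h.py <<'E'
import numpy as np,cv2
from scipy.spatial.transform import Rotation as Ro
from rig import manip, eyes
def ray(n,u,v):
    c=eyes.camera_info(n);K=np.array(c["K"]);R=np.array(c["R"]);t=np.array(c["t"])
    d=np.linalg.inv(K)@[u,v,1.];rd=np.hypot(*d[:2]);r=rd
    for _ in range(30): r=rd/(1+c["k1"]*r*r)
    if rd>0:d[:2]*=r/rd
    return -R.T@t,R.T@d
def px(n,u,v,z):
    o,d=ray(n,u,v);return o+d*(z-o[2])/d[2]
def proj(n,X):
    c=eyes.camera_info(n);K=np.array(c["K"]);p=np.array(c["R"])@X+np.array(c["t"]);s=p[:2]/p[2]
    s=s*(1+c["k1"]*(s@s));return (K@[*s,1])[:2]
def tri(us,ut):
    A=0;b=0
    for n,(u,v) in (("scene",us),("top",ut)):
        o,d=ray(n,u,v);d/=np.linalg.norm(d);P=np.eye(3)-np.outer(d,d);A=A+P;b=b+P@o
    return np.linalg.solve(A,b)
E
python3 - <<'E'
from h import *
for n in("scene","top"):
    i=eyes.grab_frame(n);cv2.imwrite(f"pics/{n}0.png",i);cv2.imwrite(f"pics/{n}0b.png",cv2.resize(i,(800,500),interpolation=cv2.INTER_CUBIC))
    c=eyes.camera_info(n);print(n,c)
s=manip.sense();print(s)
E
```

```text
pics
scene {'K': array([[428.28726991,   0.        , 314.89773969],
       [  0.        , 428.28726991, 201.75575991],
       [  0.        ,   0.        ,   1.        ]]), 'k1': 0.014832731386208442, 'R': array([[ 0.57414812,  0.81842775,  0.02302052],
       [ 0.47840757, -0.31253248, -0.82063978],
       [-0.66443971,  0.48218198, -0.57098197]]), 't': array([-0.29546443, -0.20754991,  1.56569612])}
top {'K': array([[430.85690817,   0.        , 323.84703363],
       [  0.        , 430.85690817, 201.30325942],
       [  0.        ,   0.        ,   1.        ]]), 'k1': -0.07017136469010489, 'R': array([[-0.13395384, -0.99097624,  0.00473887],
       [-0.97091189,  0.13028101, -0.20089042],
       [ 0.19846024, -0.03151107, -0.97960226]]), 't': array([0.05782605, 0.5386437 , 1.02678974])}
{'t': 0.1, 'joint_pos': array([-1.2799871 ,  0.46829714, -0.01159772,  1.60351631,  0.00604628,
        1.07138947, -0.05627448]), 'joint_vel': array([-9.35490572e-05, -1.20724757e-03, -9.23741443e-04, -4.02862660e-03,
       -1.30781431e-03,  2.89477933e-04, -1.38391133e-03]), 'tau': array([ 8.74862999e-04, -5.21647096e+01, -1.24995314e-02, -2.44367230e+01,
       -5.67811914e-02,  1.40776578e-02,  5.72823819e-05]), 'eef_pos': array([0.21287899, 0.61360614, 0.2137367 ]), 'tool_rot': array([-5.21930581e-01, -3.09782528e+00,  2.47174528e-03]), 'force': array([-0.632593  ,  0.24436559, -0.78542552]), 'torque': array([ 0.00326329, -0.00918086, -0.00560202]), 'grip_force': 0.0, 'grip_width': 0.9951663177163553}
```

View pics/top0b.png

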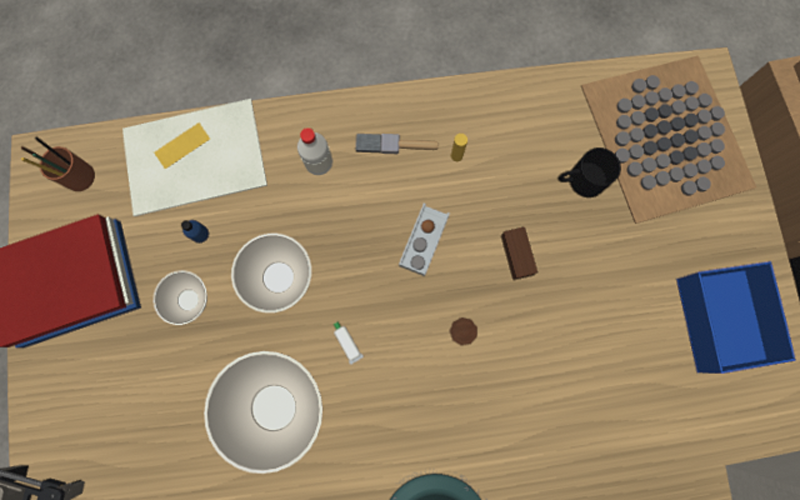

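View pics/scene0b.png

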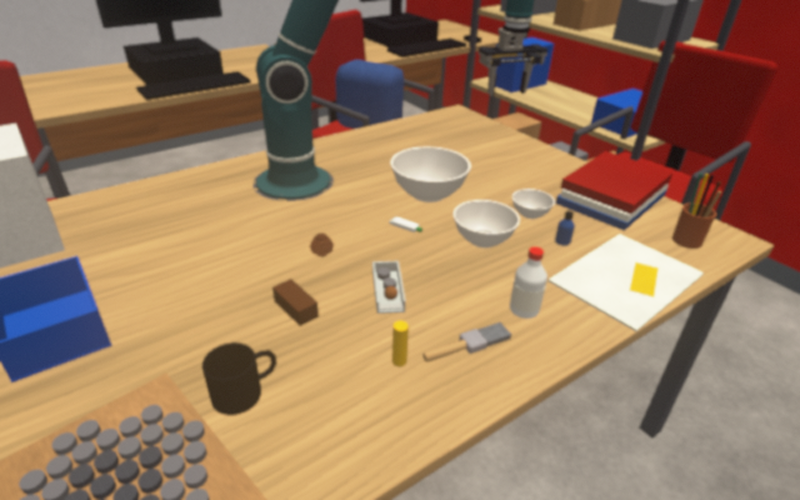

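The top view shows the tray at about (425,240), lip end at the top with the ball. The middle-sized bowl is at (271,272) and the riser at (519,253), in 800x500 pixels. I'll enlarge the crop next.

```bash
python3 - <<'E'
import cv2
i=cv2.imread("pics/top0.png");cv2.imwrite("pics/c1.png",cv2.resize(i[150:260,310:440],None,fx=6,fy=5.4545454*1.0,interpolation=cv2.INTER_CUBIC)[:600])
cv2.imwrite("pics/c2.png",cv2.resize(i[180:255,180:255],None,fx=8,fy=8,interpolation=cv2.INTER_CUBIC))
E
```

```text
(no output)
```

View pics/c1.png

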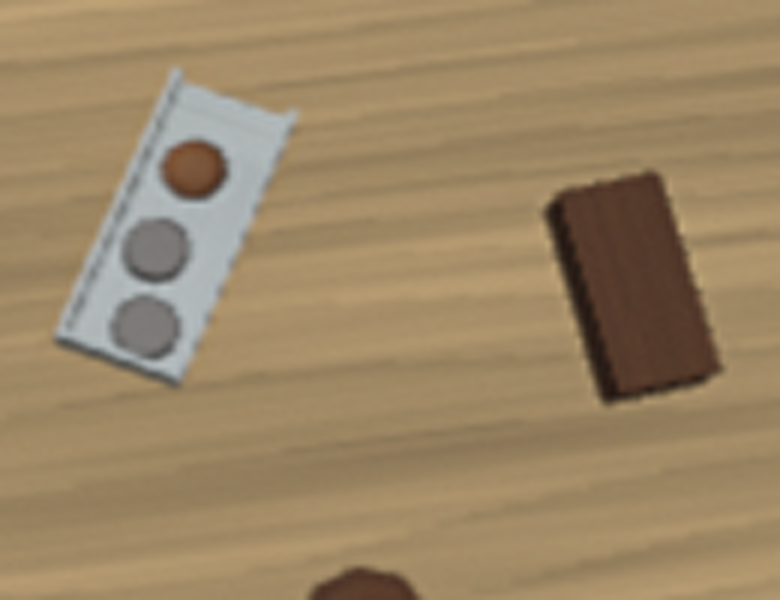

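View pics/c2.png

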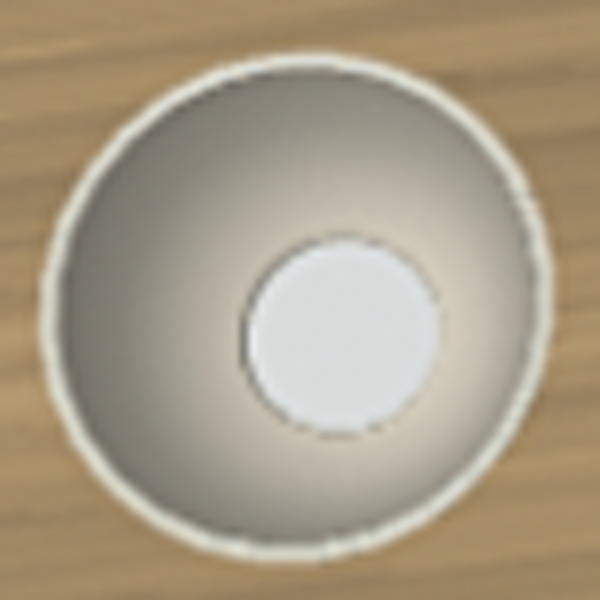

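```bash
python3 - <<'E'
from h import *
f=lambda X,Y:(310+X/6-.5,150+Y/5.4545-.5)
def box(P,z,n):
    P=np.array([px("top",*f(*p),z)[:2] for p in P]);c=P.mean(0);ax=(P[0]+P[1]-P[2]-P[3])/2
    print(n,c.round(4),"len",np.linalg.norm(ax),"wid",np.linalg.norm(P[0]-P[1]+P[3]-P[2])/2,"yaw",np.degrees(np.arctan2(ax[1],ax[0])))
    return c
box([(177,70),(297,113),(180,380),(57,335)],.03,"tray")
box([(563,193),(658,174),(719,369),(624,394)],.04,"riser")
g=lambda X,Y:px("top",180+X/8-.5,180+Y/8-.5,.07)
for p in [(297,307),(40,307),(553,307),(297,52),(297,562)]:print("bowl",g(*p).round(4))
# other items rough, 800x500 top
for n,p,z in [("tube",(348,342),.01),("cone",(463,331),.03),("gluecap",(308,136),.15),("glueSt",(460,140),.09),("brushL",(357,143),.01),("brushR",(437,146),.01),("paint",(190,228),.08),("small bowl",(180,297),.05),("big",(264,411),.08)]:print(n,px("top",p[0]*.8-.5,p[1]*.8-.5,z).round(3))
s=manip.sense();print(Ro.from_rotvec(s["tool_rot"]).as_matrix().round(3))
E
```

```text
tray [ 0.5698 -0.0586] len 0.13935854856834834 wid 0.056343469449068276 yaw -29.59293572590797
riser [ 0.5135 -0.2493] len 0.09721924252097143 wid 0.042555811816741215 yaw 5.43131369449834
bowl [0.5322 0.2531 0.07  ]
bowl [0.5428 0.3324 0.07  ]
bowl [0.5218 0.1747 0.07  ]
bowl [0.6127 0.2463 0.07  ]
bowl [0.4541 0.2599 0.07  ]
tube [0.382 0.124 0.01 ]
cone [ 0.372 -0.108  0.03 ]
gluecap [0.773 0.143 0.15 ]
glueSt [ 0.751 -0.155  0.09 ]
brushL [0.807 0.056 0.01 ]
brushR [ 0.777 -0.116  0.01 ]
paint [0.643 0.406 0.08 ]
small bowl [0.512 0.445 0.05 ]
big [0.272 0.288 0.08 ]
[[-0.945  0.328 -0.   ]
 [ 0.328  0.945 -0.002]
 [-0.    -0.002 -1.   ]]
```

The bowl, tray and riser are measured. I'll move over the tray and then turn the tool so that its x lies along the tray's x.

```bash
cat >> h.py <<'E'
def go(pos,yaw,tilt=0,base=None):
    """deltas to tray-like pose: tool x=heading yaw, lip-down tilt (deg), pos=TCP"""
    s=manip.sense();R0=Ro.from_rotvec(s["tool_rot"]);R1=Ro.from_euler("ZYX",[yaw,tilt,180],degrees=True)
    d=R0.inv().apply(np.array(pos)-s["eef_pos"])/.1;r=(R0.inv()*R1).as_rotvec()/np.pi
    print("delta",d.round(3),r.round(4));return s
E
for k in 1 2 3 ; do :; done
python3 -m crank '[-0.93,-0.865,0,0,0,0,-0.93,-0.865,0,0,0,0,-0.93,-0.865,0,0,0,0]' 1
python3 -m crank '[-0.93,-0.865,0,0,0,0,-0.93,-0.865,0,0,0,0,-0.93,-0.865,0,0,0,0]'
python3 -m crank '[-0.93,-0.865,0,0,0,0,-0.93,-0.865,0,0,0,0,-0.93,-0.865,0,0,0,0]'
python3 -m crank '[-0.93,-0.865,0,0,0,0,-0.93,-0.865,0,0,0,0,-0.93,-0.865,0,0,0,0]'
python3 -m crank '[-0.93,-0.865,0,0,0,0,-0.93,-0.865,0,0,0,0,-0.93,-0.865,0,0,0,0]'
python3 -m crank '[-0.93,-0.865,0,0,0,0,-0.93,-0.865,0,0,0,0,-0.93,-0.865,0,0,0,0]'
python3 -m crank '[0,0,0,0,0,0.53,0,0,0,0,0,0.53,0,0,0,0,0,0.53,0,0,0,0,0,0.53,0,0,0,0,0,0.53,0,0,0,0,0,0.53,0,0,0,0,0,0.53,0,0,0,0,0,0.53,0,0,0,0,0,0.53,0,0,0,0,0,0.53]'
python3 -m crank '[0,0,0,0,0,0.53,0,0,0,0,0,0.53,0,0,0,0,0,0.53,0,0,0,0,0,0.53,0,0,0,0,0,0.53,0,0,0,0,0,0.53,0,0,0,0,0,0.53,0,0,0,0,0,0.53,0,0,0,0,0,0.53,0,0,0,0,0,0.53]'
python3 -c "
from h import *
s=go((.5698,-.0586,.10),-29.6);print(s['t'],s['joint_pos'].round(2),s['eef_pos'])
i=eyes.grab_frame('top');cv2.imwrite('pics/a.png',cv2.resize(i[100:300,200:460],(780,600),interpolation=cv2.INTER_CUBIC))"
```

```text
t: 0.48
eef_pos: [0.276, 0.4975, 0.2145]
tool_rot: [0.533, 3.095, -0.004]
force: [-0.7, 0.5, -0.1]
grip_width: 1.002
grip_force: 0.0
t: 0.85
eef_pos: [0.3343, 0.3865, 0.2147]
tool_rot: [0.532, 3.095, -0.002]
force: [-0.3, 1.0, 0.1]
grip_width: 1.001
grip_force: 0.0
t: 1.23
eef_pos: [0.3933, 0.2752, 0.2147]
tool_rot: [0.531, 3.096, -0.001]
force: [-0.1, 1.1, -0.3]
grip_width: 0.998
grip_force: 0.0
t: 1.6
eef_pos: [0.4528, 0.1637, 0.2147]
tool_rot: [0.53, 3.096, -0.0]
force: [-0.0, 1.0, -0.2]
grip_width: 1.002
grip_force: 0.0
t: 1.98
eef_pos: [0.5123, 0.0517, 0.2146]
tool_rot: [0.528, 3.096, -0.001]
force: [-0.9, -0.6, 0.2]
grip_width: 1.0
grip_force: 0.0
t: 2.35
eef_pos: [0.5716, -0.0603, 0.2142]
tool_rot: [0.527, 3.097, -0.002]
force: [-0.3, 0.4, -0.0]
grip_width: 1.0
grip_force: 0.0
t: 3.6
eef_pos: [0.5701, -0.0548, 0.2139]
tool_rot: [-2.635, -1.707, 0.0]
force: [0.2, 0.1, -0.8]
grip_width: 0.999
grip_force: 0.0
t: 4.85
eef_pos: [0.5701, -0.0569, 0.2138]
tool_rot: [-3.038, 0.801, 0.002]
force: [-0.4, -0.3, 0.7]
grip_width: 1.0
grip_force: 0.0
delta [0.008 0.016 1.138] [0.0001 0.0005 0.0003]
4.85 [-0.78  0.54  1.12  1.85 -0.54  1.11 -1.54] [ 0.57005767 -0.05687959  0.21382437]
```

View pics/a.png

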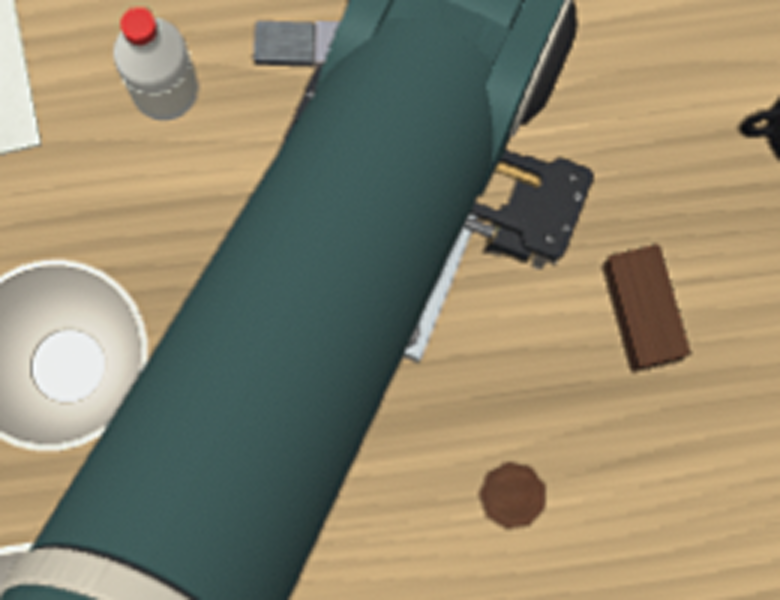

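The gripper at about (500,180) straddles the tray with its axis aligned, though the forearm hides most of the tray. I'll descend.

```bash

python3 -m crank '[0.008,0.016,0.5,0,0,0,0.008,0.016,1,0,0,0,0.008,0.016,1,0,0,0]' 1 20
python3 -m crank '[0,0,0.3,0,0,0,0,0,0.6,0,0,0,0,0,0.9,0,0,0,0,0,0.9,0,0,0]'
python3 -c "
from h import *
s=go((.5698,-.0586,.006),-29.6);print(s['joint_pos'].round(2))
i=eyes.grab_frame('scene');cv2.imwrite('pics/b.png',cv2.resize(i[150:300,220:420],(800,600),interpolation=cv2.INTER_CUBIC))"
```

```text
t: 5.28
eef_pos: [0.5676, -0.0597, 0.1119]
tool_rot: [3.036, -0.806, -0.01]
force: [-0.6, 0.2, 0.7]
grip_width: 0.999
grip_force: 0.0
t: 5.78
eef_pos: [0.5702, -0.0605, 0.025]
tool_rot: [-3.036, 0.808, 0.001]
force: [0.5, -1.1, 0.6]
grip_width: 0.998
grip_force: 0.0
delta [-0.012 -0.014  0.19 ] [-0.      0.0003 -0.0011]
[-0.58  0.77  0.86  1.95 -0.82  0.81 -1.34]
```

View pics/b.png

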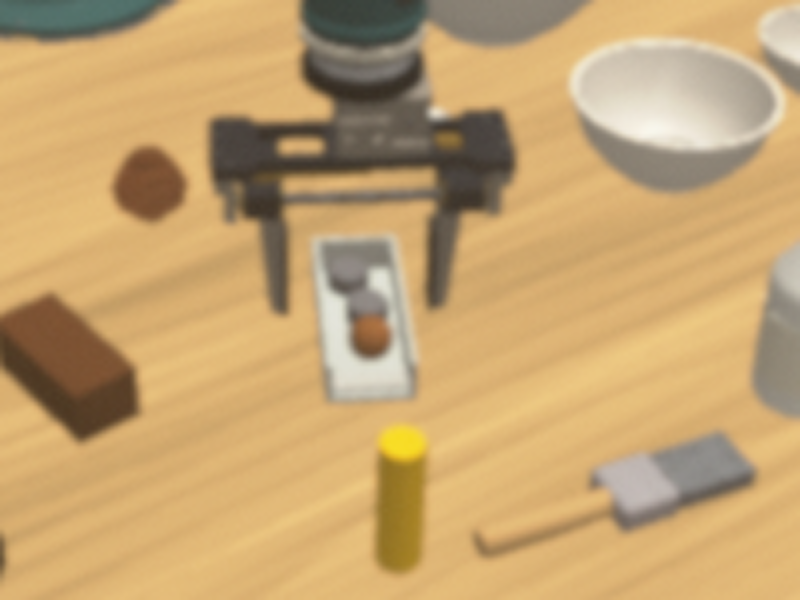

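The open fingers at (275,300) and (440,300) straddle the tray evenly. I'll lower, grip and lift.

```bash

python3 -m crank '[-0.006,-0.007,0.1,0,0,0,-0.012,-0.014,0.19,0,0,0,-0.012,-0.014,0.19,0,0,0,-0.012,-0.014,0.19,0,0,0]'
python3 -m crank '[0,0,0,0,0,0,0,0,0,0,0,0,0,0,0,0,0,0,0,0,0,0,0,0,0,0,0,0,0,0,0,0,0,0,0,0,0,0,0,0,0,0,0,0,0,0,0,0]' -1 35
python3 -m crank '[0,0,-0.04,0,0,0,0,0,-0.14,0,0,0,0,0,-0.3,0,0,0,0,0,-0.5,0,0,0,0,0,-0.7,0,0,0,0,0,-0.86,0,0,0,0,0,-0.96,0,0,0,0,0,-1,0,0,0,0,0,-1,0,0,0]'
python3 -c "
from h import *
s=go((.5698,-.0586,.106),-29.6);print(s['joint_pos'].round(2))
i=eyes.grab_frame('scene');cv2.imwrite('pics/c.png',cv2.resize(i[120:270,220:420],(800,600),interpolation=cv2.INTER_CUBIC))"
```

```text
t: 6.32
eef_pos: [0.5698, -0.0592, 0.0058]
tool_rot: [3.035, -0.811, 0.0]
force: [1.2, 0.1, -0.4]
grip_width: 1.002
grip_force: 0.0
t: 7.32
eef_pos: [0.5698, -0.0588, 0.0057]
tool_rot: [-3.035, 0.811, -0.0]
force: [1.1, 0.3, 0.3]
grip_width: 0.632
grip_force: 35.0
t: 8.45
eef_pos: [0.5696, -0.0589, 0.1055]
tool_rot: [-3.035, 0.811, 0.0]
force: [-0.2, 0.9, -2.3]
grip_width: 0.63
grip_force: 35.0
delta [ 0.    -0.004 -0.005] [-0.      0.0001 -0.0018]
[-0.67  0.67  0.98  1.93 -0.7   0.93 -1.43]
```

View pics/c.png

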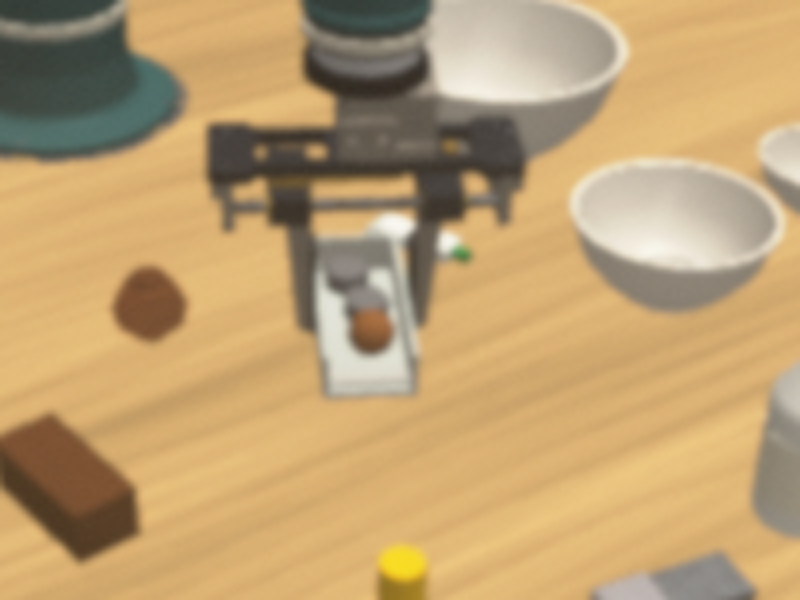

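The tray is held level, with the ball at (370,330) and both caps inside. I'll transfer in smooth ramps toward the bowl.

```bash

python3 -m crank '[-0.03,-0.02,-0.015,0,0,-0.01,-0.1,-0.07,-0.05,0,0,-0.025,-0.21,-0.16,-0.1,0,0,-0.055,-0.34,-0.26,-0.16,0,0,-0.09,-0.47,-0.36,-0.22,0,0,-0.125,-0.6,-0.46,-0.29,0,0,-0.16,-0.73,-0.56,-0.35,0,0,-0.195,-0.84,-0.65,-0.4,0,0,-0.225,-0.91,-0.7,-0.44,0,0,-0.243,-0.94,-0.72,-0.45,0,0,-0.25]'
python3 -c "
from h import *
s=go((.478,.159,.15),60);print(s['joint_pos'].round(2))"
```

```text
t: 9.75
eef_pos: [0.524, 0.0508, 0.1509]
tool_rot: [-3.114, -0.415, -0.001]
force: [0.1, 0.0, -2.5]
grip_width: 0.629
grip_force: 35.0
delta [-0.16  -1.164  0.009] [-1.00e-04 -2.00e-04 -2.49e-01]
[-0.86  0.45  0.89  2.   -0.45  0.89 -1.04]
```

```bash

python3 -m crank '[-0.005,-0.03,0,0,0,-0.01,-0.014,-0.1,0,0,0,-0.025,-0.03,-0.22,0,0,0,-0.055,-0.05,-0.36,0,0,0,-0.09,-0.07,-0.5,0,0,0,-0.125,-0.09,-0.64,0,0,0,-0.16,-0.11,-0.78,0,0,0,-0.195,-0.125,-0.89,0,0,0,-0.225,-0.135,-0.96,0,0,0,-0.242,-0.14,-0.99,0,0,0,-0.249]'
python3 -c "
from h import *
s=go((.478,.159,.15),60);go((.478,.159,.135),60,14);go((.478,.159,.122),60,30);print(s['joint_pos'].round(2))
i=eyes.grab_frame('scene');cv2.imwrite('pics/d.png',cv2.resize(i[80:230,260:460],(800,600),interpolation=cv2.INTER_CUBIC))"
```

```text
t: 11.0
eef_pos: [0.4847, 0.1423, 0.1505]
tool_rot: [2.721, 1.57, -0.0]
force: [0.0, -0.2, -2.9]
grip_width: 0.628
grip_force: 35.0
delta [ 0.11  -0.142  0.005] [-0.      0.     -0.0002]
delta [ 0.11  -0.142  0.155] [-0.     -0.0777 -0.0002]
delta [ 0.11  -0.142  0.285] [-1.000e-04 -1.666e-01 -2.000e-04]
[-0.93  0.35  0.7   2.05 -0.3   0.84 -0.58]
```

View pics/d.png

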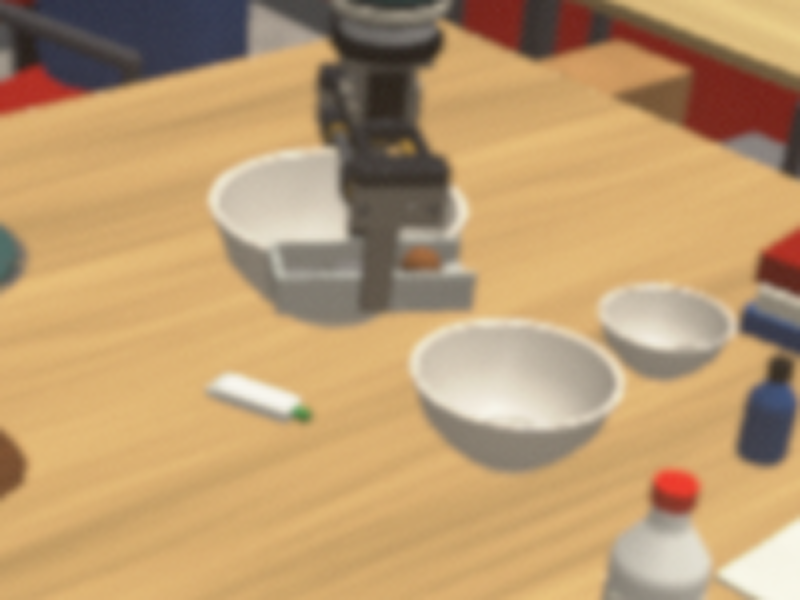

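The lip points at the bowl, with the ball at (422,258) by the lip and the bowl rim centre at about (515,350). I'll tip now, then hold for over a second and look.

```bash

python3 -m crank '[0.02,-0.03,0.02,0,-0.005,0,0.06,-0.08,0.05,0,-0.018,0,0.09,-0.12,0.1,0,-0.037,0,0.11,-0.14,0.14,0,-0.06,0,0.11,-0.142,0.18,0,-0.083,0,0.11,-0.142,0.22,0,-0.107,0,0.11,-0.142,0.25,0,-0.13,0,0.11,-0.142,0.275,0,-0.15,0,0.11,-0.142,0.285,0,-0.163,0,0.11,-0.142,0.285,0,-0.167,0]'
python3 -m crank '[0,0,0,0,0,0,0,0,0,0,0,0,0,0,0,0,0,0,0,0,0,0,0,0,0,0,0,0,0,0,0,0,0,0,0,0,0,0,0,0,0,0,0,0,0,0,0,0,0,0,0,0,0,0,0,0,0,0,0,0]'
python3 -c "
from h import *
s=go((.478,.159,.122),60,30);print(s['joint_pos'].round(2))
i=eyes.grab_frame('scene');j=eyes.grab_frame('top');a=cv2.resize(i[80:230,270:420],(400,400),interpolation=cv2.INTER_CUBIC);b=cv2.resize(j[150:300,170:320],(400,400),interpolation=cv2.INTER_CUBIC)
cv2.imwrite('pics/e.png',np.hstack([a,b]))"
```

```text
t: 12.3
eef_pos: [0.4782, 0.1591, 0.1216]
tool_rot: [2.431, 1.401, -0.654]
force: [0.3, 0.4, -2.5]
grip_width: 0.631
grip_force: 35.0
t: 13.55
eef_pos: [0.4781, 0.1588, 0.1221]
tool_rot: [2.432, 1.401, -0.653]
force: [-0.1, 0.8, -2.0]
grip_width: 0.629
grip_force: 35.0
delta [ 0.001 -0.002  0.   ] [-0.0003  0.0003 -0.0005]
[-1.05  0.71  0.72  1.77 -0.13  1.24 -0.82]
```

View pics/e.png

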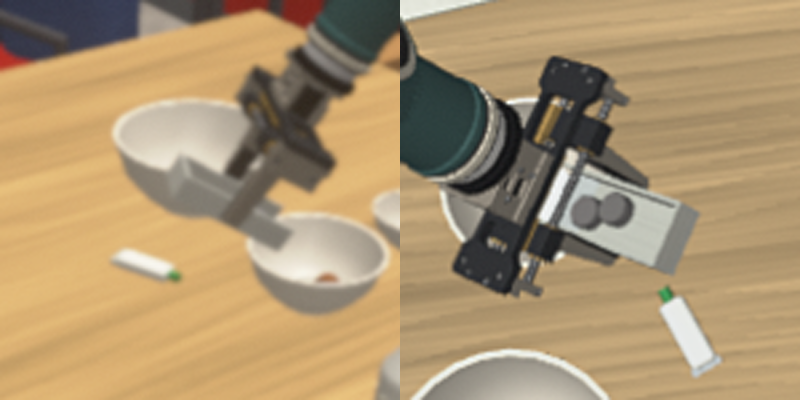

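The ball is in the bowl at (328,278) in the left half, and both caps are still in the tray by the end wall. I'll level it.

```bash

python3 -c "
from h import *
go((.478,.159,.155),60,0)"
```

```text
delta [-0.164 -0.002 -0.285] [-1.00e-04  1.67e-01 -6.00e-04]
```

```bash

python3 -m crank '[-0.005,0,-0.01,0,0.005,0,-0.016,0,-0.03,0,0.017,0,-0.036,0,-0.063,0,0.037,0,-0.06,0,-0.1,0,0.06,0,-0.082,0,-0.143,0,0.083,0,-0.105,0,-0.183,0,0.107,0,-0.128,0,-0.222,0,0.13,0,-0.148,0,-0.257,0,0.15,0,-0.16,0,-0.277,0,0.163,0,-0.164,0,-0.285,0,0.167,0]'
python3 -c "
from h import *
s=go((.5135,-.2493,.13),5.4);go((.49,.057,.145),48);print(s['joint_pos'].round(2))"
```

```text
t: 14.9
eef_pos: [0.4779, 0.1583, 0.1554]
tool_rot: [-2.722, -1.566, -0.002]
force: [-0.0, -0.3, -2.6]
grip_width: 0.631
grip_force: 35.0
delta [-3.345  2.357  0.248] [-3.000e-04 -4.000e-04  3.024e-01]
delta [-0.815  0.614  0.103] [-0.0001 -0.0004  0.0657]
[-0.96  0.34  0.7   2.05 -0.29  0.85 -0.62]
```

```bash

python3 -m crank '[-0.025,0.02,0,0,0,0.002,-0.08,0.06,0.01,0,0,0.007,-0.18,0.13,0.02,0,0,0.015,-0.29,0.22,0.03,0,0,0.023,-0.41,0.31,0.05,0,0,0.033,-0.52,0.39,0.06,0,0,0.042,-0.64,0.48,0.08,0,0,0.051,-0.73,0.55,0.09,0,0,0.06,-0.79,0.6,0.1,0,0,0.064,-0.815,0.614,0.1,0,0,0.066]'
python3 -c "
from h import *
s=go((.5135,-.2493,.13),5.4);go((.5,-.05,.14),36);print(s['joint_pos'].round(2))"
```

```text
t: 16.15
eef_pos: [0.4904, 0.0572, 0.1449]
tool_rot: [2.87, 1.277, -0.0]
force: [-0.6, -0.1, -2.1]
grip_width: 0.63
grip_force: 35.0
delta [-2.122  2.223  0.149] [0.     0.     0.2364]
delta [-0.732  0.789  0.049] [0.     0.     0.0664]
[-0.82  0.36  0.77  2.08 -0.34  0.83 -0.58]
```

```bash

python3 -m crank '[-0.02,0.02,0,0,0,0.002,-0.07,0.08,0.01,0,0,0.007,-0.16,0.17,0.01,0,0,0.015,-0.26,0.28,0.02,0,0,0.023,-0.37,0.39,0.03,0,0,0.033,-0.47,0.5,0.03,0,0,0.042,-0.57,0.61,0.04,0,0,0.051,-0.66,0.71,0.05,0,0,0.06,-0.71,0.765,0.05,0,0,0.064,-0.732,0.789,0.05,0,0,0.066]'
python3 -c "
from h import *
s=go((.5135,-.2493,.13),5.4);go((.507,-.15,.135),21);print(s['joint_pos'].round(2))"
```

```text
t: 17.4
eef_pos: [0.5001, -0.05, 0.1399]
tool_rot: [-2.987, -0.973, 0.0]
force: [0.1, -0.0, -2.4]
grip_width: 0.628
grip_force: 35.0
delta [-1.065  1.69   0.099] [-0.      0.      0.1704]
delta [-0.533  0.849  0.049] [-0.      0.      0.0838]
[-0.63  0.4   0.82  2.06 -0.4   0.84 -0.52]
```

```bash

python3 -m crank '[-0.015,0.025,0,0,0,0.002,-0.05,0.085,0.01,0,0,0.008,-0.12,0.19,0.01,0,0,0.018,-0.19,0.3,0.02,0,0,0.03,-0.27,0.42,0.03,0,0,0.042,-0.34,0.54,0.03,0,0,0.054,-0.42,0.66,0.04,0,0,0.065,-0.48,0.76,0.05,0,0,0.076,-0.52,0.82,0.05,0,0,0.081,-0.533,0.849,0.05,0,0,0.084]'
python3 -c "
from h import *
s=go((.5135,-.2493,.13),5.4);print(s['joint_pos'].round(2))"
```

```text
t: 18.65
eef_pos: [0.507, -0.15, 0.1349]
tool_rot: [-3.089, -0.571, 0.0]
force: [-0.1, 0.5, -2.0]
grip_width: 0.628
grip_force: 35.0
delta [-0.294  0.95   0.049] [-0.      0.      0.0864]
[-0.46  0.48  0.87  2.01 -0.48  0.87 -0.53]
```

```bash

python3 -m crank '[-0.01,0.03,0,0,0,0.002,-0.03,0.095,0.01,0,0,0.009,-0.065,0.21,0.01,0,0,0.019,-0.105,0.34,0.02,0,0,0.031,-0.147,0.475,0.03,0,0,0.043,-0.19,0.61,0.03,0,0,0.055,-0.23,0.74,0.04,0,0,0.067,-0.265,0.86,0.05,0,0,0.078,-0.285,0.925,0.05,0,0,0.084,-0.294,0.95,0.05,0,0,0.086]'
python3 - <<'E'
from h import *
s=go((.5135,-.2493,.0465),5.4);print(s['joint_pos'].round(2))
# dark riser check in the initial scene picture: silhouette of model vs dark pixels
for n in("scene","top"):
    i=cv2.imread(f"pics/{n}0.png").astype(int);y=Ro.from_euler("z",5.4,degrees=True)
    C=np.array([.5135,-.2493,0])
    P=np.array([proj(n,C+y.apply([a*.05,b*.023,z])) for a in(-1,1) for b in(-1,1) for z in(0,.04)])
    x0,y0=(P.min(0)-8).astype(int);x1,y1=(P.max(0)+9).astype(int)
    H=cv2.convexHull(P.astype(np.float32)).squeeze()
    g=i[y0:y1,x0:x1].sum(2);m=(g<255).astype(np.uint8)
    k=cv2.connectedComponentsWithStats(m);j=1+np.argmax(k[2][1:,4])
    h=np.zeros_like(m);cv2.fillPoly(h,[np.round(H-[x0,y0]).astype(int)],1);h0=cv2.connectedComponentsWithStats(h)
    print(n,"obs",k[3][j]+[x0,y0],k[2][j],"mod",h0[3][1]+[x0,y0],h0[2][1])
E
```

```text
t: 19.9
eef_pos: [0.5136, -0.2492, 0.1299]
tool_rot: [-3.138, -0.15, 0.0]
force: [-0.6, 1.1, -3.5]
grip_width: 0.629
grip_force: 35.0
delta [-0.001  0.001  0.834] [-0.      0.0001  0.0004]
[-0.28  0.58  0.9   1.91 -0.57  0.93 -0.57]
scene obs [235.98403483 242.03628447] [ 11  13  35  34 689] mod [235.30883919 241.33013845] [  8   9  39  40 939]
top obs [414.65461347 202.45511222] [ 10  10  29  42 802] mod [414.95022624 202.51696833] [  9   9  31  44 884]
```

The riser model agrees with both views within about a pixel. I'll lower onto it.

```bash

python3 -m crank '[0,0,0.03,0,0,0,0,0,0.1,0,0,0,0,0,0.22,0,0,0,0,0,0.36,0,0,0,0,0,0.5,0,0,0,0,0,0.62,0,0,0,0,0,0.72,0,0,0,0,0,0.78,0,0,0,0,0,0.81,0,0,0,0,0,0.81,0,0,0]'
python3 -m crank '[0,0,0.01,0,0,0,0,0,0.02,0,0,0,0,0,0.03,0,0,0,0,0,0.03,0,0,0]'
python3 -c "
from h import *
go((.5135,-.2493,.0457),5.4)
i=eyes.grab_frame('scene');j=eyes.grab_frame('top');a=cv2.resize(i[190:290,190:290],(400,400),interpolation=cv2.INTER_CUBIC);b=cv2.resize(j[150:260,360:470],(400,400),interpolation=cv2.INTER_CUBIC)
cv2.imwrite('pics/f.png',np.hstack([a,b]))"
```

```text
t: 21.15
eef_pos: [0.5137, -0.2489, 0.049]
tool_rot: [3.138, 0.151, 0.0]
force: [-0.8, 0.1, -2.6]
grip_width: 0.625
grip_force: 35.0
t: 21.65
eef_pos: [0.5136, -0.2488, 0.0459]
tool_rot: [-3.138, -0.152, 0.0]
force: [0.4, 0.4, -1.9]
grip_width: 0.624
grip_force: 35.0
delta [-0.002  0.005  0.002] [-0.      0.      0.0008]
```

```bash

python3 -m crank '[0,0,0.005,0,0,0,0,0,0.01,0,0,0,0,0,0.01,0,0,0,0,0,0.01,0,0,0]'
```

```text
t: 22.25
eef_pos: [0.5138, -0.2489, 0.0456]
tool_rot: [-3.137, -0.152, -0.001]
force: [-1.8, 0.6, 5.0]
grip_width: 0.625
grip_force: 35.0
```

Contact is made. I'll release and retreat straight up.

```bash

python3 -m crank '[0,0,0,0,0,0,0,0,0,0,0,0,0,0,0,0,0,0,0,0,0,0,0,0,0,0,0,0,0,0,0,0,0,0,0,0,0,0,0,0,0,0]' 1
python3 -m crank '[0,0,-0.1,0,0,0,0,0,-0.3,0,0,0,0,0,-0.6,0,0,0,0,0,-1,0,0,0,0,0,-1,0,0,0]'
python3 -m crank '[0,0,-0.5,0,0,0,0,0,-1,0,0,0,0,0,-1,0,0,0]'
python3 -c "
from h import *
i=eyes.grab_frame('scene');j=eyes.grab_frame('top')
cv2.imwrite('pics/gs.png',i);cv2.imwrite('pics/gt.png',j)
a=cv2.resize(i[120:270,190:410],(800,545),interpolation=cv2.INTER_CUBIC)[:,:400];a=cv2.resize(i[140:290,200:400],(440,330),interpolation=cv2.INTER_CUBIC);b=cv2.resize(j[130:280,320:480],(352,330),interpolation=cv2.INTER_CUBIC)
c=cv2.resize(i[120:220,320:420],(264,264));d=cv2.resize(j[170:270,170:270],(264,264))
o=np.zeros((594,792,3),np.uint8);o[:330]=np.hstack([a,b]);o[330:,:528]=np.hstack([c,d]);cv2.imwrite('pics/g.png',o)"
```

```text
t: 23.12
eef_pos: [0.5137, -0.2488, 0.045]
tool_rot: [-3.138, -0.152, -0.0]
force: [0.2, -0.8, -0.2]
grip_width: 1.002
grip_force: 0.0
t: 23.75
eef_pos: [0.5156, -0.2501, 0.149]
tool_rot: [3.136, 0.151, 0.01]
force: [0.5, 0.1, -0.8]
grip_width: 1.0
grip_force: 0.0
t: 24.12
eef_pos: [0.5152, -0.25, 0.2485]
tool_rot: [3.136, 0.151, 0.01]
force: [0.1, -0.5, -0.2]
grip_width: 1.001
grip_force: 0.0
```

View pics/g.png

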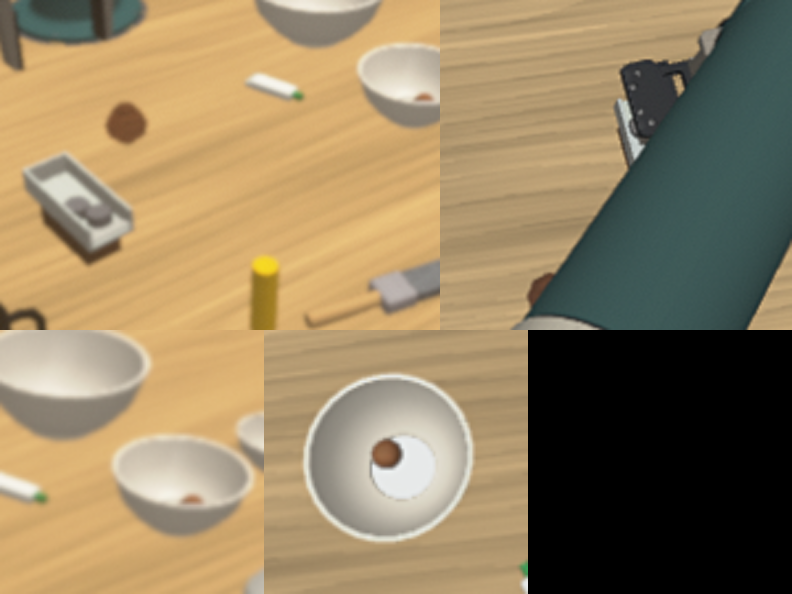

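The tray sits on the riser with both caps in it at (90,210), and the ball rests in the bowl at (386,453). I'll do a numeric check of the centring and hand in if it holds.

```bash
python3 - <<'E'
from h import *
f=lambda X,Y:px("scene",200+X/2.2-.5,140+Y/2.2-.5,.07)
for p in[(25,171),(66,153),(132,212),(89,238)]:print(f(*p).round(4))
print("diag mid",(f(25,171)+f(132,212))[:2]/2)
y=Ro.from_euler("z",5.4,degrees=True)
for a in(-1,1):
  for b in(-1,1):
    q=proj("scene",np.array([.5137,-.2489,.07])+y.apply([a*.07,b*.029,0]));print("model",((q+.5-[200,140])*2.2).round(0))
E
```

```text
[ 0.4523 -0.2813  0.07  ]
[ 0.4458 -0.2265  0.07  ]
[ 0.5854 -0.2149  0.07  ]
[ 0.5983 -0.2736  0.07  ]
diag mid [ 0.51888019 -0.2481143 ]
model [ 21. 169.]
model [ 64. 151.]
model [ 86. 231.]
model [131. 209.]
```

```bash
python3 -c "
from rig import hand_in
print(hand_in())"
```

```text
the job is handed in; nothing more can be done
None
```

The job is handed in at about 24 s of robot time: the ball is in the middle-sized bowl, both caps are still in the tray, and the tray sits lengthwise on the riser, centred to within a few millimetres by camera measurement.

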